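# Clip a stone tile on the sloping sample stand

## Robot

A 6-joint arm with a two-finger parallel gripper is mounted at the origin on the work surface; the furniture and walls round the work are solid. World frame = base frame: x ahead of the robot, y to its left, z up, the work surface at z = 0. Lengths are in mm, angles in rad, forces in N, time in s.
With the tool pointing down it reaches from about 350 to 725 mm from the base axis. Payload 6 kg.
Tool frame: the origin (TCP) lies midway between the tips of the shut fingers; the grasp point (between the pads) lies 19 mm behind it; z points along the fingers, y is the line along which they close (so a half turn about z gives the same grasp; the last joint's range is limited). The gripper opens to 85 mm and grips with 20 to 120 N. Pads are 22 mm wide; open, the fingers measure 114 mm over their backs; the gripper's body (76 mm by 85 mm) begins 54 mm behind the grasp point. The pads swing forward as they close: fully open they stand 13 mm farther back than shut.
Start: joints at [-0.96, 0.04, 0.085, 0, -1.615, -0.334], TCP at [163.977, -577.135, 231.261] pointing down, gripper open.
Joint ranges: [-2.56, 2.56], [-1.29, 2.01], [-1.08, 1.49], [-3.29, 1.98], [-2.81, -0.18], [-2.99, 2.99]. Speed limits (rad/s): [2.57, 2.57, 3.01, 3.14, 3.14, 3.14].

## Interface

Orientations are given as a unit quaternion [w, x, y, z].
In Python, from rig import env, capture, get_calibration gives the robot as it stands.
- The arm moves only by the shell command python3 -m creep 'ROWS' [FORCE]. ROWS is JSON, one flat list of numbers, 7 for each row, row after row: the opening, from 0 (shut) to 1 (fully open), then the shift along the world's x, y, z in mm, then the turn, a rotation vector about the world's x, y, z in rad. A call has 1 to 20 rows; each row shifts and turns the commanded pose from where the row before left it; what a row does not reach is not made up. A row lasts 1/8 s, in which the tool goes at most 62.5 mm and 10.7 degrees, less where a joint would pass 70% of its speed; a pose out of reach is approached as far as the arm can. A call is refused whole if a number of a shift passes 62.5 or a number of a turn 0.188, either way. A call with a gripper value outside its range is refused whole. The fingers move at their own pace and stop on an object; FORCE is the grip in N (left out, the last holds). Time passes only in rows, so rows that do not move let the fingers close. It gives the time, the measured TCP pose, the force, the opening and the grip force at its end, in the units of the state.
- env.sense(): the state, without advancing time (a new reading comes with each control period).
- capture(name): name is "side" or "top" or "wrist"; returns the picture (480x640x3 uint8, red, green, blue); there is no depth.
- get_calibration(name): a dict with "K" (3x3 intrinsics, pixels), "origin" and "orientation" of the camera in the world. Camera axes: x right, y up, looking along -z (the intrinsics and any distortion apply to the point x, -y, -z); pixel columns grow to the right and rows downward; lengths in mm; the calibration is good to about 2 mm. A picture is of the moment at which its call begins: read the wrist's pose just before it. get_calibration takes no time and is no camera call; for the wrist camera it gives the pose at the moment of the call.
- env.close_job(): hands the job in; it is judged then, once.
The state is a dict: "time_s": time; "qpos": joint angles; "dq": joint speeds; "effort": joint torques, N m; "ee_pos": TCP position; "tcp_rot": TCP orientation; "force": force on the tool from outside, world axes, zero at the start; "torque": the same for the moment, N m; "width": opening from 0.0 (shut) to 1.0 (fully open); "gripper_force": force on a finger pad.
Only numpy, scipy, OpenCV 4.12 (cv2) and the standard library are available. Lean on these libraries where they do the work, as an engineer would, in place of code of your own. Each camera call takes 0.05 s, during which the arm holds its last target. There are 200 camera calls.

## Task

Clip the thin stone tile strip on the sloping sample stand: draw the sprung curved arm back until it stays open by itself, set the tile down flat on the bed, without dropping it, with a long side against the two lugs of the lower edge and one end against the end stop, let go of it, then push the arm back over so that it snaps shut and presses the tile home into the corner. Leave the other stones and the wedge where they are.

Things in the scene. Friction and masses are not known exactly. Their poses are not given: they have to be found in the camera images.
- tile: Loose thin flat strip of pale stone, the thinnest stone here, 42 x 105 x 10 mm (its x, y, z), about 0.1 kg; origin at the centre of its underside. It starts flat on the bench with a timber wedge close beside one half of one long side: on that side there is room for a finger only along the other half.
- bed: Fixed aluminium plate of the sample stand, tipped 25 degrees toward the robot. Axes: x up the slope, y to the left across it, z out of the face. The origin, on its face 110 mm above the bench, is where the centre of the tile's underside lies when home, the tile's axes then parallel to the bed's (or turned half round about z). Plate from x -60 to 75 mm and y -75 to 170 mm.
- lower_edge (a point): Middle of the bed's fixed lower edge (bed x -21, y 0, z 0 mm). The edge is two steel lugs, 10 mm wide (from bed x -31 to -21 mm) and 8 mm high, at bed y 40 to 64 mm and y -64 to -40 mm. Between them, for 80 mm, the face is flat and free for a finger.
- end_stop (a point): Foot of the bed's fixed end stop where the tile's right end bears (bed x -3, y -52.5, z 0 mm): a steel bar 10 mm wide and 8 mm high along bed x from -21 to 15 mm.
- clip_arm (a joint): Angle of the curved sprung arm about its pivot, rad, growing as it is drawn back (up and left). 0 = shut on the empty bed, 0.12 = shut on a tile at home, 0.85 = fully back, clear of the tile's place. Over-centre spring: below 0.50 it pulls shut, above 0.50 it pulls open and rests at 0.85 until pushed back below 0.50. It takes up to 8 N at the knob, somewhat more if moved fast.
- clip_pivot (a point): Pivot of the crescent-shaped steel arm, on the bed's face at bed x -30, y 115 mm; the arm turns about bed z, counterclockwise (seen from above) to open. The arm reaches 12.5 mm above the face and bows outward, away from the tile; a pivot boss 24 mm across is 19 mm high and a spring strut, to 27 mm high, lies left of it (bed y 115 to 165 mm).
- clip_knob (a point): Centre of the top of the upright black knob on the arm's free end: a round post 14 mm across and 32 mm tall, square to the bed, its top 46 mm above the face, on a round steel nose 16 mm across and 14 mm high that bears on the tile's upper left corner. It is 80.3 mm from the pivot, in direction -0.905 rad from bed x toward bed y at joint 0, turning with the joint.
- wedge: Loose timber wedge, 55 x 52 x 28 mm, lying close beside the tile at the start, origin at the centre of its underside; a bystander to be left alone.
- green_block: Loose thick stone offcut, 50 x 80 x 20 mm (x, y, z), origin at the centre of its underside; a bystander to be left alone.
- pink_block: Loose thick stone offcut, 50 x 60 x 22 mm (x, y, z), origin at the centre of its underside; a bystander to be left alone.
Mind the look-alikes: they are no part of the job. There is more than one size of the tile; the job needs the larger.

How it is judged (in metres and radians):
On the way, in this order (a step that is already met when the one before it is completed fails the run):
1. the curved arm is drawn back and stays open (value of joint clip_arm above 0.75 rad), for 0.2 s.
2. the tile, still held, is brought down parallel to the bed on to its place (not dropped), the arm open (value of joint clip_arm above 0.6 rad and x of tile in the frame of bed between -0.006 and 0.012 m and y of tile in the frame of bed between -0.006 and 0.014 m and z of tile in the frame of bed between -0.004 and 0.01 m and angle between the z axis of tile and the z axis of bed, either way round below 0.15 rad and contact force between the fingers and tile above 1 N), for 0.1 s.
3. the tile is laid flat on the bed at its place and let go, the arm still open (value of joint clip_arm above 0.6 rad and x of tile in the frame of bed between -0.005 and 0.01 m and y of tile in the frame of bed between -0.005 and 0.012 m and z of tile in the frame of bed between -0.004 and 0.004 m and angle between the z axis of tile and the z axis of bed, either way round below 0.08 rad and contact force between the fingers and tile below 0.1 N), for 0.2 s.
At the end, for the whole second after the job is handed in: The tile lies flat on the bed, home within 3 mm against both lugs and the end stop and square to them within 0.05 rad, at rest and let go, with the curved arm snapped shut and bearing on its corner (arm angle between 0.06 and 0.2 rad, not moving) (value of joint clip_arm between 0.06 and 0.2 rad and velocity of joint clip_arm between -0.05 and 0.05 rad/s and x of tile in the frame of bed between -0.003 and 0.003 m and y of tile in the frame of bed between -0.003 and 0.003 m and z of tile in the frame of bed between -0.003 and 0.003 m and angle between the z axis of tile and the z axis of bed, either way round below 0.05 rad and angle between the y axis of tile and the y axis of bed, either way round below 0.05 rad and linear speed of tile below 0.01 m/s); the robot touches nothing.
It fails at once if the wedge is pushed more than 25 mm (distance of wedge from where it was at the start of the episode above 0.025 m).
It fails at once if the green offcut is pushed more than 25 mm (distance of green_block from where it was at the start of the episode above 0.025 m).
It fails at once if the pink offcut is pushed more than 25 mm (distance of pink_block from where it was at the start of the episode above 0.025 m).
It also fails if it takes over 58 s, if anything falls off the work surface, if the arm or the gripper's body presses on something with over 40 N, if the wrist force passes 120 N, or if a joint passes its speed limit or range.

## Working session

There is one attempt and no reset: what is moved stays moved. The work goes in short steps, Python scripts to look and compute and a shell command to move; the robot and the scene stay as the last step left them, time stands still between calls to the robot, and variables do not carry over. Pictures are saved under pics/ and viewed, at most 10 in all, crops included, and the job is handed in when it is done.

```bash
ls; mkdir -p pics
python3 - <<'E'
from rig import env,capture,get_calibration
import cv2
for n in("top","side","wrist"):
    im=capture(n);cv2.imwrite(f"pics/{n}0.png",im[:,:,::-1])
    c=get_calibration(n);print(n,c)
print(env.sense())
E
```

```text
pics
top {'K': array([[558.25445483,   0.        , 314.99484513],
       [  0.        , 558.25445483, 242.88868137],
       [  0.        ,   0.        ,   1.        ]]), 'origin': array([ 226.99648557,   -6.41997132, 1374.17279568]), 'orientation': array([-0.69533448, -0.06890043,  0.06497255,  0.7124193 ])}
side {'K': array([[463.32478788,   0.        , 324.8737181 ],
       [  0.        , 463.32478788, 224.57006839],
       [  0.        ,   0.        ,   1.        ]]), 'origin': array([269.33735373, 830.75002643, 719.6651608 ]), 'orientation': array([-0.09490268, -0.04270291,  0.45940518,  0.8821093 ])}
wrist {'K': array([[385.80838657,   0.        , 319.06054696],
       [  0.        , 385.80838657, 242.95892285],
       [  0.        ,   0.        ,   1.        ]]), 'origin': array([  98.64751983, -594.13202743,  373.44789975]), 'orientation': array([ 0.59779898, -0.079104  , -0.10594869,  0.79066669])}
{'time_s': 0.15, 'qpos': array([-9.60326041e-01,  4.06912826e-02,  8.40635962e-02, -3.39388691e-04,
       -1.61555977e+00, -3.33699906e-01]), 'dq': array([-0.00018076,  0.00035911,  0.00294524,  0.00157884,  0.00216167,
       -0.00071477]), 'effort': array([-3.08432100e-03, -3.68618345e+01,  3.47689784e+01,  6.93635479e+00,
       -4.49615152e-03,  1.42685241e-05]), 'ee_pos': array([ 163.93358812, -576.89387466,  230.51069703]), 'tcp_rot': array([-1.65317954e-04, -1.37951292e-01,  9.90438756e-01,  6.96579177e-04]), 'force': array([-0.36013056,  0.24010439, -0.35321756]), 'torque': array([-0.03545919,  0.00297075,  0.02897957]), 'gripper_force': 0.0, 'width': 1.0038053078328553}
```

View pics/top0.png

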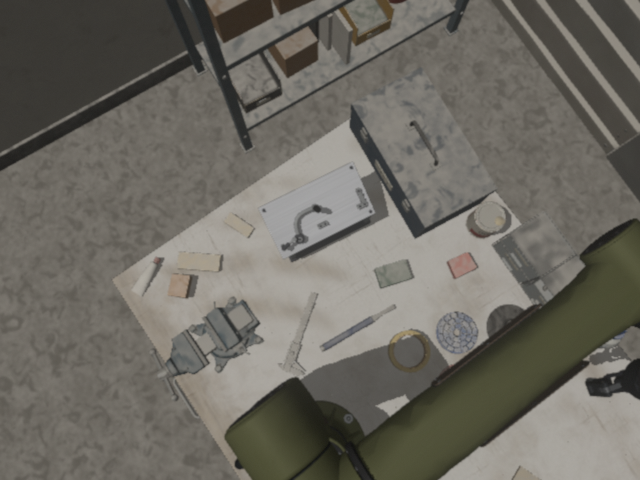

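View pics/side0.png

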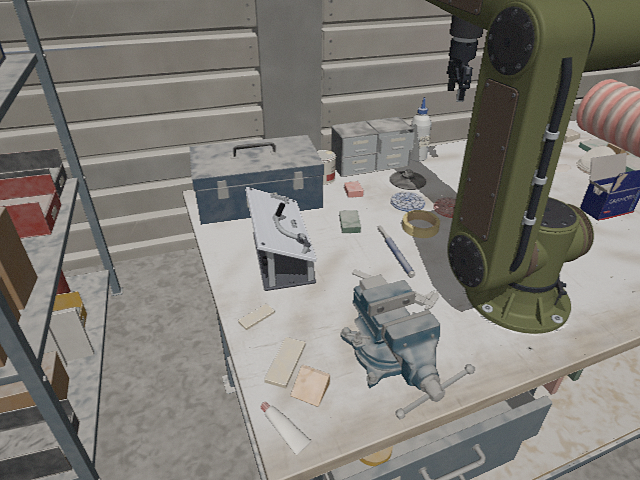

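The top view shows the bed near (318,212), with the tile near (199,262) and the wedge at (180,286). The smaller look-alike is at (239,225), the green block at (394,273) and the pink one at (462,265). Next I'll take an enlarged crop to get the corners.

```bash
cat > h.py <<'E'
import numpy as np,cv2
from scipy.spatial.transform import Rotation as R
def RR(q): return R.from_quat([q[1],q[2],q[3],q[0]]).as_matrix()
def ray(c,u,v):
    d=np.linalg.inv(c["K"])@[u,v,1]; d=RR(c["orientation"])@(d*[1,-1,-1]); return np.array(c["origin"]),d
def onz(c,u,v,z):
    o,d=ray(c,u,v); return o+d*(z-o[2])/d[2]
def proj(c,P):
    p=(np.atleast_2d(P)-c["origin"])@RR(c["orientation"])*[1,-1,-1]; p=p@c["K"].T; return p[:,:2]/p[:,2:]
E
python3 - <<'E'
from h import *
from rig import get_calibration
im=cv2.imread("pics/top0.png");c=get_calibration("top")
a=cv2.resize(im[155:305,165:385],None,fx=3.6,fy=3.6,interpolation=cv2.INTER_CUBIC)
cv2.imwrite("pics/crop0.png",a)
hsv=cv2.cvtColor(im,cv2.COLOR_BGR2HSV)
for p in [(199,262),(180,286),(239,225),(394,273),(340,180),(280,280),(215,290),(160,300)]: print(p,hsv[p[1],p[0]],im[p[1],p[0]])
print(onz(c,199,262,10),onz(c,180,286,28),onz(c,318,212,120))
E
```

```text
(199, 262) [ 20  40 166] [140 157 166]
(180, 286) [ 15  52 162] [129 145 162]
(239, 225) [ 20  36 164] [141 156 164]
(394, 273) [ 30  18 128] [119 128 128]
(340, 180) [  0   0 162] [162 162 162]
(280, 280) [ 19  17 170] [159 166 170]
(215, 290) [ 18  18 169] [157 164 169]
(160, 300) [ 18  20 163] [150 158 163]
[447.89442161 286.35223185  10.        ] [387.22576951 327.68949678  28.        ] [540.28607629 -10.93627227 120.        ]
```

View pics/crop0.png

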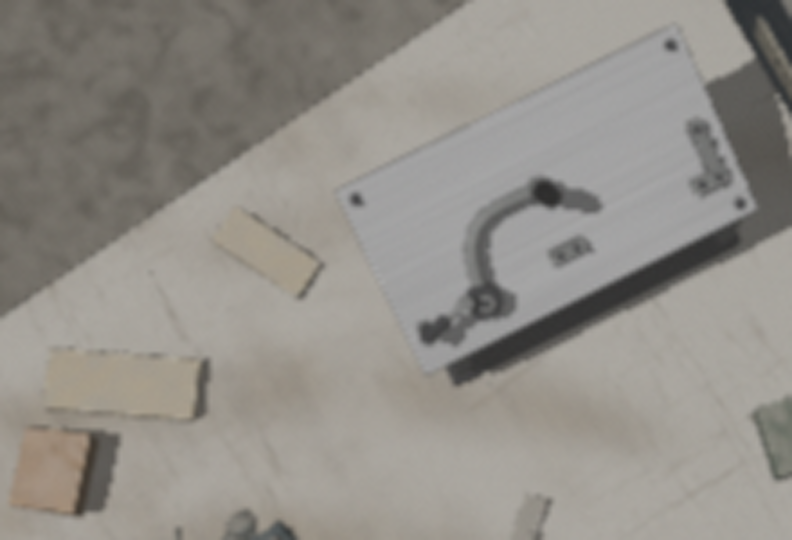

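The crop shows the plate corners at (336,190), (678,24), (757,212) and (428,375). The knob top is at (547,190), the pivot boss at (487,302), the tile around (125,382) and the wedge around (52,470).

```bash
cat >> h.py <<'E'
def bed(p): # ox,oy,yaw
    return R.from_euler("ZY",[p[2],-np.deg2rad(25)]).as_matrix(),np.array([p[0],p[1],110.])
E
python3 - <<'E'
from h import *
from rig import get_calibration
from scipy.optimize import least_squares
im=cv2.imread("pics/top0.png");c=get_calibration("top")
px=np.array([(336,190),(678,24),(757,212),(428,375)])/3.6+[165,155]-.4
P=np.array([(75,170,0),(75,-75,0),(-60,-75,0),(-60,170,0)])
def f(p): B,o=bed(p); return (proj(c,P@B.T+o)-px).ravel()
s=least_squares(f,[540,0,-.3]);print("bed",s.x,s.fun.round(2))
B,o=bed(s.x)
ph=-.905
K=np.array([-30+80.3*np.cos(ph),115+80.3*np.sin(ph),46]);print("knob pred",B@K+o,((proj(c,B@K+o)-[165,155])*3.6), "obs 547,190")
print("axes",B.round(3).tolist())
hsv=cv2.cvtColor(im,cv2.COLOR_BGR2HSV)
m=((hsv[...,1]>28)&(hsv[...,2]>130)).astype(np.uint8)
m[:,:165]=0;m[:155]=0;m[305:]=0;m[:,260:]=0
m=cv2.morphologyEx(m,cv2.MORPH_OPEN,np.ones((2,2)))
for cn in cv2.findContours(m,cv2.RETR_EXTERNAL,cv2.CHAIN_APPROX_NONE)[0]:
    if cv2.contourArea(cn)<150: continue
    u=cn[:,0].mean(0); z=28 if u[1]>275 else 10
    q=np.array([onz(c,a,b,z)[:2] for a,b in cn[:,0]],np.float32)
    r=cv2.minAreaRect(q);print(u,r, cv2.boxPoints(r).round(0).tolist())
E
```

```text
bed [ 5.60030935e+02 -5.64689727e+01  4.42175844e-01] [-0.27  0.2   0.27 -0.04  0.64 -0.4  -0.62  0.2 ]
knob pred [536.32851618 -10.32316787 159.9735404 ] [[549.80866699 195.81048459]] obs 547,190
axes [[0.819, -0.428, -0.382], [0.388, 0.904, -0.181], [0.423, 0.0, 0.906]]
[189.05445545 274.02970297] ((407.6736145019531, 300.3511962890625), (127.06515502929688, 123.75897216796875), 84.84663391113281) [[340.0, 243.0], [464.0, 232.0], [475.0, 358.0], [352.0, 369.0]]
[238.98484848 225.22727273] ((538.5767822265625, 186.63682556152344), (72.97149658203125, 30.56826400756836), 56.00790023803711) [[506.0, 165.0], [531.0, 148.0], [572.0, 208.0], [546.0, 225.0]]
```

```bash
cat >> h.py <<'E'
BP=[560.0,-56.5,0.4422]
def tgt(pb,p=None):
    B,o=bed(p or BP); return B@np.array(pb)+o
def show(T,Rt,s):
    """remaining shift mm and rotvec from state s"""
    d=np.array(T)-s["ee_pos"]; rv=R.from_matrix(Rt@RR(s["tcp_rot"]).T).as_rotvec()
    print("t",round(s["time_s"],2),"shift",d.round(1),"turn",rv.round(4),"F",s["force"].round(1),"w",round(s["width"],3))
def Rbed(p=None):
    B,_=bed(p or BP); y=-B[:,0];z=-B[:,2]; return np.c_[np.cross(y,z),y,z]
E
python3 - <<'E'
from h import *
from rig import env
show(tgt([10,0,120]),Rbed(),env.sense())
B,_=bed(BP);print(B.round(3))
E
```

```text
t 0.15 shift [358.4 502.6  -7.5] turn [-0.2052 -0.4527  1.7053] F [-0.4  0.2 -0.4] w 1.004
[[ 0.819 -0.428 -0.382]
 [ 0.388  0.904 -0.181]
 [ 0.423  0.     0.906]]
```

```bash
python3 -m creep '[0,0,0,60,0,0,0, 0,0,0,60,0,0,0, 0,30,42,0,-0.0171,-0.0377,0.1421, 0,30,42,0,-0.0171,-0.0377,0.1421, 0,30,42,0,-0.0171,-0.0377,0.1421, 0,30,42,0,-0.0171,-0.0377,0.1421, 0,30,42,0,-0.0171,-0.0377,0.1421, 0,30,42,0,-0.0171,-0.0377,0.1421, 0,30,42,0,-0.0171,-0.0377,0.1421, 0,30,42,0,-0.0171,-0.0377,0.1421, 0,30,42,0,-0.0171,-0.0377,0.1421, 0,30,42,0,-0.0171,-0.0377,0.1421, 0,30,42,0,-0.0171,-0.0377,0.1421, 0,30,42,0,-0.0171,-0.0377,0.1421, 0,0,0,0,0,0,0, 0,0,0,0,0,0,0]'
python3 - <<'E'
from h import *
from rig import env,capture,get_calibration
s=env.sense();show(tgt([10,0,120]),Rbed(),s);print(s["qpos"].round(2))
c=get_calibration("wrist");im=capture("wrist")[:,:,::-1];np.save("w1.npy",c,allow_pickle=True)
cv2.imwrite("pics/w1.png",im)
E
```

```text
time_s: 2.15
ee_pos: [523.8, -73.3, 351.2]
tcp_rot: [-0.183, 0.825, -0.522, 0.116]
force: [-0.1, -0.1, 0.7]
width: 0.0
gripper_force: 0.0
t 2.15 shift [  -1.4   -1.  -128.2] turn [-0.0002  0.0004  0.0006] F [-0.1 -0.1  0.7] w 0.0
[ 0.16 -0.43 -0.12 -0.12 -1.46  0.27]
```

View pics/w1.png

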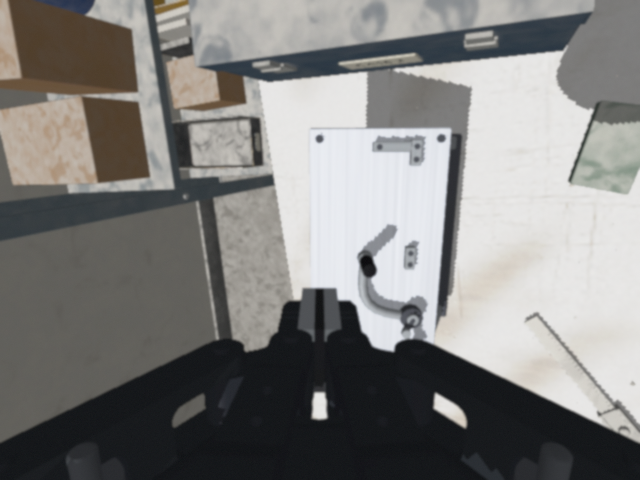

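The wrist view shows the plate's right corners at about (309,128) and (453,133). The end stop and right lug form an L at (374–424, 138–163), the left lug is at (410,256), the knob at (367,262) and the pivot at (410,318).

Run:
```python
from h import *
c=np.load("w1.npy",allow_pickle=True).item()
Q={"cornerUR":(75,-75,0),"cornerLR":(-60,-75,0),"lugR_out":(-31,-64,8),"lugR_in":(-31,-40,8),"stop_end":(15,-62.5,8),"lugL":(-26,52,8),"pivot":(-30,115,19),"knob":(19.6,51.8,46)}
for k,v in Q.items(): print(k,proj(c,tgt(v)).round(1), v)
im=cv2.imread("pics/w1.png")
cv2.imwrite("pics/w1c.png",cv2.resize(im[115:345,290:480],None,fx=2.6,fy=2.6,interpolation=cv2.INTER_CUBIC)[:598])
```

```text
cornerUR [[308.4 126.3]] (75, -75, 0)
cornerLR [[452.  126.1]] (-60, -75, 0)
lugR_out [[422.5 138.3]] (-31, -64, 8)
lugR_in [[420.8 164.6]] (-31, -40, 8)
stop_end [[372.9 140. ]] (15, -62.5, 8)
lugL [[409.6 257.7]] (-26, 52, 8)
pivot [[412.2 319.8]] (-30, 115, 19)
knob [[369.  270.1]] (19.6, 51.8, 46)
```

View pics/w1c.png

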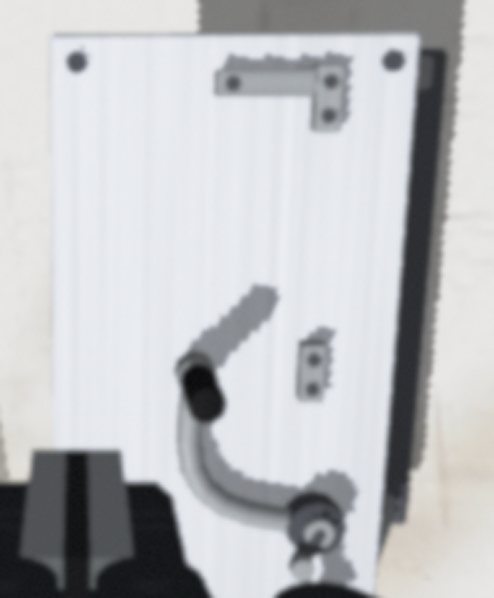

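```bash
python3 -m creep '[0,7.5,5.7,-42.4,0,0,0, 0,7.5,5.7,-42.4,0,0,0, 0,7.5,5.7,-42.4,0,0,0, 0,7.5,5.7,-42.4,0,0,0, 0,7.5,5.7,-42.4,0,0,0, 0,0,0,0,0,0,0]'
python3 -m creep '[0,-3.5,9.5,0.4,0,0,0, 0,-3.5,9.5,0.4,0,0,0, 0,-0.3,4.3,0.75,0,0,0, 0,-0.3,4.3,0.75,0,0,0, 0,-0.3,4.3,0.75,0,0,0, 0,-0.3,4.3,0.75,0,0,0]'
python3 -c "
from h import *
from rig import env
show(tgt([27,46,24]),Rbed(),env.sense())"
```

```text
time_s: 2.95
ee_pos: [559.5, -45.4, 135.5]
tcp_rot: [-0.181, 0.825, -0.523, 0.114]
force: [-0.1, -0.7, 0.2]
width: -0.006
gripper_force: 0.0
time_s: 3.7
ee_pos: [557.8, -10.7, 148.0]
tcp_rot: [-0.185, 0.824, -0.522, 0.123]
force: [24.6, -13.6, -5.2]
width: -0.001
gripper_force: 11.5
t 3.7 shift [-4.6  2.  -4.9] turn [0.0033 0.0149 0.0027] F [ 24.6 -13.6  -5.2] w -0.001
```

```bash
python3 -m creep '[0,1.3,3.6,1.3,0,0,0, 0,1.3,3.6,1.3,0,0,0, 0,1.3,3.6,1.3,0,0,0, 0,1.3,3.6,1.3,0,0,0, 0,1.3,3.6,1.3,0,0,0]'
python3 -c "
from h import *
from rig import env
show(tgt([42,60,24]),Rbed(),env.sense())"
```

```text
time_s: 4.32
ee_pos: [561.5, 9.3, 153.1]
tcp_rot: [-0.185, 0.824, -0.522, 0.119]
force: [2.2, -3.3, 2.4]
width: 0.001
gripper_force: 1.7
t 4.33 shift [-1.9  0.3 -3.6] turn [-0.      0.0073  0.0005] F [ 2.2 -3.3  2.4] w 0.001
```

```bash
python3 -m creep '[0,-0.8,4.4,0.5,0,0,0, 0,-0.8,4.4,0.5,0,0,0, 0,-0.8,4.4,0.5,0,0,0, 0,-0.8,4.4,0.5,0,0,0, 0,-0.8,4.4,0.5,0,0,0, 0,-0.8,4.4,0.5,0,0,0]'
python3 -m creep '[0,3,-6,0,0,0,0, 0,-12,-10,25,0,0,0, 0,-20,-10,45,0,0,0, 0,-20,-10,45,0,0,0, 0,0,0,50,0,0,0, 0,0,0,0,0,0,0]'
python3 - <<'E'
from h import *
from rig import env,capture,get_calibration
c=get_calibration("top");im=capture("top")[:,:,::-1];cv2.imwrite("pics/t1.png",im)
s=env.sense()
a=cv2.resize(im[155:305,155:385],None,fx=3.4,fy=3.4,interpolation=cv2.INTER_CUBIC);cv2.imwrite("pics/t1c.png",a)
print(s["ee_pos"],s["qpos"].round(2))
E
```

```text
time_s: 5.08
ee_pos: [554.9, 36.3, 152.5]
tcp_rot: [-0.183, 0.825, -0.522, 0.116]
force: [-0.4, -0.1, -0.2]
width: 0.003
gripper_force: 0.0
time_s: 5.82
ee_pos: [507.0, -0.8, 323.0]
tcp_rot: [-0.186, 0.824, -0.522, 0.119]
force: [1.2, 0.8, -1.3]
width: -0.002
gripper_force: 0.0
[ 5.06482170e+02 -3.15827306e-01  3.19650533e+02] [ 0.38 -0.55 -0.29 -0.03 -1.4   0.06]
```

View pics/t1c.png

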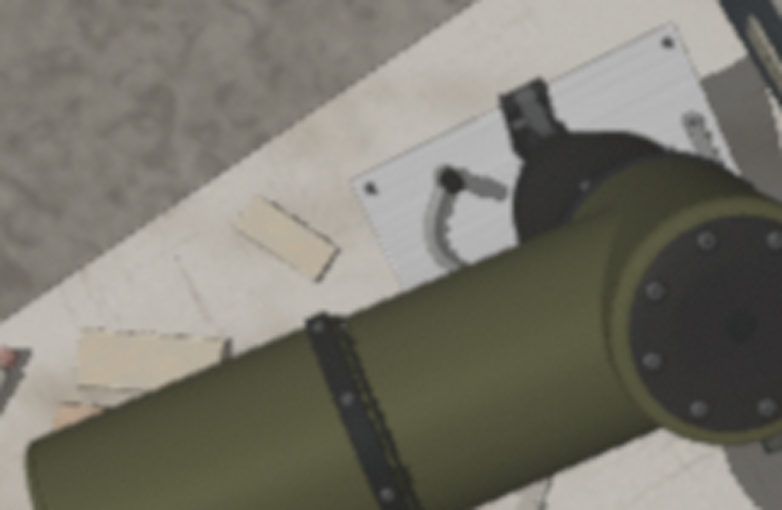

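The top view shows the knob at (452,180) in the crop, so the clip arm is fully back. The tile and wedge are undisturbed. Next I'll work out the tile pose for the approach.

```bash
cat >> h.py <<'E'
def Rdown(ang): # tool y along world angle ang, pointing down
    y=np.array([np.cos(ang),np.sin(ang),0]);z=np.array([0,0,-1.]);return np.c_[np.cross(y,z),y,z]
E
python3 - <<'E'
from h import *
from rig import env,get_calibration
c=get_calibration("top")
px=np.array([(47,347),(207,357),(197,418),(42,408)])/3.6+[165,155]-.4
q=np.array([onz(c,a,b,10)[:2] for a,b in px],np.float32);print(q.round(0).tolist())
r=cv2.minAreaRect(q);print(r)
d=(q[0]-q[1]+q[3]-q[2]);a=np.arctan2(d[1],d[0]);print("long axis deg",np.rad2deg(a))
w=np.array([onz(c,a,b,28)[:2] for a,b in np.array([(22,428),(92,432),(82,515),(10,505)])/3.6+[165,155]-.4]);print("wedge",w.round(0).tolist())
s=env.sense();ctr=q.mean(0)
for k in(np.pi/2,-np.pi/2): show([*(ctr-22*np.array([np.cos(a),np.sin(a)])),150],Rdown(a+k),s)
print(RR(s["tcp_rot"])[:,1], s["qpos"])
E
```

```text
[[477.0, 340.0], [467.0, 229.0], [425.0, 236.0], [434.0, 342.0]]
((450.7823791503906, 286.4665832519531), (111.09864044189453, 42.6844367980957), 84.95954895019531)
long axis deg 84.92008
wedge [[418.0, 351.0], [414.0, 304.0], [359.0, 309.0], [366.0, 358.0]]
t 5.88 shift [ -57.6  265.2 -169.7] turn [-0.078   0.4389 -0.5216] F [ 0.3  0.5 -1.1] w 0.001
t 5.88 shift [ -57.6  265.2 -169.7] turn [-0.5842 -0.1038  2.5564] F [ 0.3  0.5 -1.1] w 0.001
[-0.81763914 -0.38667247 -0.42655671] [ 0.3776524  -0.55426808 -0.28893884 -0.02744603 -1.39628297  0.0627493 ]
```

```bash
python3 -m creep '[0,-5.6,50.9,-13.8,-0.0097,0.0549,-0.0652, 0,-5.6,50.9,-13.8,-0.0097,0.0549,-0.0652, 0,-5.6,50.9,-13.8,-0.0097,0.0549,-0.0652, 0,-5.6,50.9,-13.8,-0.0097,0.0549,-0.0652, 0,-5.6,50.9,-13.8,-0.0097,0.0549,-0.0652, 0,-5.6,50.9,-13.8,-0.0097,0.0549,-0.0652, 0,-5.6,50.9,-13.8,-0.0097,0.0549,-0.0652, 0,-5.6,50.9,-13.8,-0.0097,0.0549,-0.0652, 0,0,0,0,0,0,0, 0,0,0,0,0,0,0]'
python3 - <<'E'
from h import *
from rig import env,capture,get_calibration
s=env.sense();c=get_calibration("wrist");im=capture("wrist")[:,:,::-1].copy();np.save("w2.npy",c,allow_pickle=True)
cv2.imwrite("pics/w2.png",im);print(s["ee_pos"],s["qpos"].round(2))
hsv=cv2.cvtColor(im,cv2.COLOR_BGR2HSV)
print(proj(c,[[450,286,10],[387,328,28]]))
for u,v in proj(c,[[450,286,10],[387,328,28],[450,200,0]]).astype(int): print(hsv[v,u] if 0<=v<480 and 0<=u<640 else None)
E
```

```text
time_s: 7.12
ee_pos: [461.3, 406.7, 205.6]
tcp_rot: [-0.002, -0.675, 0.738, 0.001]
force: [0.8, -0.1, 1.8]
width: 0.001
gripper_force: 0.0
[461.26825867 406.65746798 205.60678041] [ 1.05  0.08  0.08 -0.   -1.58 -1.13]
[[316.50658319  66.856258  ]
 [400.72880484 112.65094191]]
[ 20  34 218]
[ 13  49 212]
None
```

View pics/w2.png

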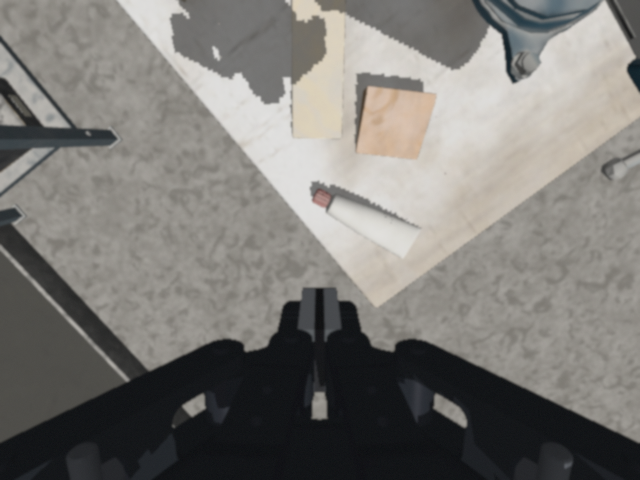

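The wrist view shows the tile's near end with corners at about (292,137) and (341,138), and edges running up to about (292,3) and (345,12). The wedge top is at (357–435, 86–158).

Run:
```python
from h import *
from rig import env
c=np.load("w2.npy",allow_pickle=True).item();im=cv2.imread("pics/w2.png")
hsv=cv2.cvtColor(im,cv2.COLOR_BGR2HSV).astype(int)
m=((hsv[...,1]>24)&(hsv[...,0]>15)&(hsv[...,0]<28)&(hsv[...,2]>110)).astype(np.uint8)
L=[];Rr=[]
for v in list(range(85,132,4)):
    xs=np.where(m[v,270:352])[0]+270
    if len(xs)>20: L.append(onz(c,xs.min(),v,10)[:2]);Rr.append(onz(c,xs.max()+1,v,10)[:2])
L=np.array(L);Rr=np.array(Rr)
for q in(L,Rr):
    f=np.polyfit(q[:,1],q[:,0],1);print("x=",f[1]+f[0]*300,"at y300, deg",90-np.rad2deg(np.arctan(f[0])))
print("near end",onz(c,292,137.5,10),onz(c,341,138,10),"side pts",onz(c,293,5,10),onz(c,345,12,10))
print("wedge",[onz(c,*p,28).round(0)[:2].tolist() for p in[(366,86),(435,94),(418,158),(357,153)]])
```

```text
x= 468.97715442545496 at y300, deg 80.35787808501331
x= 436.997130871386 at y300, deg 108.87806803001126
near end [475.63795303 339.08956269  10.        ] [434.34306913 343.16882653  10.        ] side pts [464.23121325 240.14949814  10.        ] [424.21016087 248.5253045   10.        ]
wedge [[413.0, 306.0], [360.0, 317.0], [374.0, 364.0], [423.0, 356.0]]
```

```bash
python3 - <<'E'
from h import *
from rig import env
show([448,268.6,0],Rdown(np.deg2rad(174.2)),env.sense())
E
python3 -m creep '[0.75,-3.3,-34.5,-20,0,0,0, 0.75,-3.3,-34.5,-20,0,0,0, 0.75,-3.3,-34.5,-20,0,0,0, 0.75,-3.3,-34.5,-20,0,0,0, 0.75,0,0,-35,0,0,0, 0.75,0,0,-25,0,0,0, 0.75,0,0,0,0,0,0, 0.75,0,0,0,0,0,0]'
python3 - <<'E'
from h import *
from rig import env,capture,get_calibration
s=env.sense();show([448,268.6,0],Rdown(np.deg2rad(174.2)),s)
c=get_calibration("wrist");im=capture("wrist")[:,:,::-1].copy();np.save("w3.npy",c,allow_pickle=True);cv2.imwrite("pics/w3.png",im)
E
```

```text
t 7.17 shift [ -13.4 -137.8 -207. ] turn [-0.0006 -0.0032 -0.0127] F [ 0.6 -0.2 -0.2] w 0.001
time_s: 8.18
ee_pos: [448.8, 269.2, 69.3]
tcp_rot: [0.001, -0.675, 0.738, 0.001]
force: [0.2, 0.4, -0.4]
width: 0.753
gripper_force: 0.0
t 8.18 shift [ -0.8  -0.6 -69.3] turn [-0.0031 -0.0008 -0.0126] F [ 0.2  0.4 -0.4] w 0.753
```

View pics/w3.png

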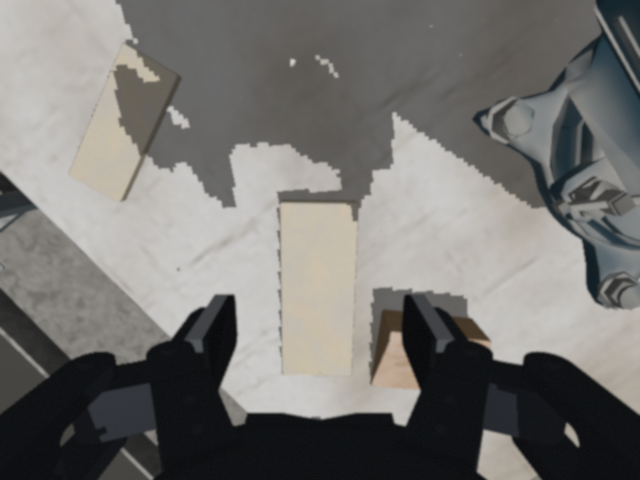

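The tile is fully visible, with corners at about (280,202), (357,204), (352,377) and (283,375). The wedge's near face begins at about (372,310), to the right of the tile's lower half.

Run:
```python
from h import *
from rig import env
c=np.load("w3.npy",allow_pickle=True).item();im=cv2.imread("pics/w3.png")
q=np.array([onz(c,*p,10)[:2] for p in[(280,202.5),(356,204),(351.5,376.5),(283,375)]]);print(q.round(1).tolist())
r=cv2.minAreaRect(q.astype(np.float32));print(r)
ctr=q.mean(0);d=q[3]-q[0]+q[2]-q[1];a=np.arctan2(d[1],d[0]);print(ctr,np.rad2deg(a))
show([*(ctr-20*np.array([np.cos(a),np.sin(a)])),0],Rdown(a+np.pi/2),env.sense())
print("wedge front",onz(c,372,383,0),onz(c,378,310,28))
```

```text
[[464.7, 235.3], [424.8, 239.7], [434.1, 343.8], [475.0, 339.1]]
((449.42236328125, 289.5457763671875), (104.98008728027344, 41.11478805541992), 84.3396987915039)
[449.65726263 289.45527563] 84.60592322194704
t 8.22 shift [ -1.    0.  -69.3] turn [-0.0034 -0.0008 -0.0057] F [ 0.1  0.  -0.4] w 0.751
wedge front [ 4.21148941e+02  3.56634845e+02 -2.84217094e-14] [418.43931285 292.99672353  28.        ]
```

```bash
python3 -m creep '[0.75,-1,-2,-25,0,0,0, 0.75,0,0,-20,0,0,0, 0.75,0,0,-12,0,0,0, 0.75,0,0,-6,0,0,0, 0.75,0,0,-4,0,0,0, 0.75,0,0,-2,0,0,0, 0.75,0,0,0,0,0,0]' 40
```

```text
time_s: 9.1
ee_pos: [447.1, 267.3, -1.6]
tcp_rot: [-0.001, -0.675, 0.738, 0.002]
force: [0.4, -1.2, 0.7]
width: 0.751
gripper_force: 0.0
```

```bash
python3 -m creep '[0.42,0,0,0,0,0,0, 0.42,0,0,0,0,0,0, 0.42,0,0,0,0,0,0, 0.42,0,0,0,0,0,0, 0.42,0,0,0,0,0,0]' 40
python3 -c "
from rig import env;print(env.sense())"|head -c 0; python3 -m creep '[0,0,0,0,0,0,0,0,0,0,0,0,0,0,0,0,0,0,0,0,0]' 40
```

```text
time_s: 9.72
ee_pos: [447.4, 267.5, -1.1]
tcp_rot: [-0.0, -0.675, 0.738, 0.001]
force: [-1.0, -1.0, 5.4]
width: 0.48
gripper_force: 41.5
time_s: 10.1
ee_pos: [447.4, 267.5, -1.1]
tcp_rot: [-0.0, -0.675, 0.738, 0.001]
force: [0.0, 0.7, 6.0]
width: 0.479
gripper_force: 41.5Exception ignored on flushing sys.stdout:
BrokenPipeError: [Errno 32] Broken pipe
```

```bash
python3 -m creep '[0,0,0,5,0,0,0, 0,0,0,20,0,0,0, 0,0,0,45,0,0,0, 0,0,0,50,0,0,0, 0,0,0,50,0,0,0, 0,0,0,50,0,0,0, 0,0,0,0,0,0,0]' 60
python3 - <<'E'
from h import *
from rig import env
show(tgt([4,-18,100]),Rbed(),env.sense())
E
```

```text
time_s: 10.98
ee_pos: [448.1, 268.0, 222.4]
tcp_rot: [0.003, -0.675, 0.738, 0.002]
force: [0.5, 0.3, -1.4]
width: 0.47
gripper_force: 61.0
t 10.97 shift [  84.7 -357.3  -20.1] turn [ 0.0717 -0.4347  0.5209] F [ 0.5  0.3 -1.4] w 0.47
```

```bash
python3 -m creep '[0,8.5,-35.7,8,0.0072,-0.0435,0.0521, 0,8.5,-35.7,8,0.0072,-0.0435,0.0521, 0,8.5,-35.7,8,0.0072,-0.0435,0.0521, 0,8.5,-35.7,8,0.0072,-0.0435,0.0521, 0,8.5,-35.7,0,0.0072,-0.0435,0.0521, 0,8.5,-35.7,0,0.0072,-0.0435,0.0521, 0,8.5,-35.7,0,0.0072,-0.0435,0.0521, 0,8.5,-35.7,0,0.0072,-0.0435,0.0521, 0,8.5,-35.7,0,0.0072,-0.0435,0.0521, 0,8.5,-35.7,0,0.0072,-0.0435,0.0521, 0,0,0,0,0,0,0, 0,0,0,0,0,0,0]'
python3 - <<'E'
from h import *
from rig import env,capture,get_calibration
s=env.sense();show(tgt([4,-18,30]),Rbed(),s);show(tgt([4,-18,0]),Rbed(),s)
c=get_calibration("wrist");im=capture("wrist")[:,:,::-1].copy();np.save("w4.npy",c,allow_pickle=True);cv2.imwrite("pics/w4.png",im)
for P in [(-31,-64,8),(-31,-40,8),(15,-62.5,8),(-26,52,8),(75,-75,0),(-60,-75,0)]:print(P,proj(c,tgt(P)).round(1))
E
```

```text
time_s: 12.48
ee_pos: [531.5, -89.8, 248.6]
tcp_rot: [-0.179, 0.825, -0.523, 0.116]
force: [0.5, -0.4, -0.9]
width: 0.47
gripper_force: 61.0
t 12.47 shift [  28.    13.1 -109.7] turn [ 0.0053 -0.0045  0.0029] F [ 0.5 -0.4 -0.9] w 0.47
t 12.47 shift [  39.5   18.5 -136.9] turn [ 0.0053 -0.0045  0.0029] F [ 0.5 -0.4 -0.9] w 0.47
(-31, -64, 8) [[391.9 165.7]]
(-31, -40, 8) [[390.3 199.4]]
(15, -62.5, 8) [[327. 168.]]
(-26, 52, 8) [[378.6 315.7]]
(75, -75, 0) [[243.4 149.8]]
(-60, -75, 0) [[430.6 149.4]]
```

View pics/w4.png

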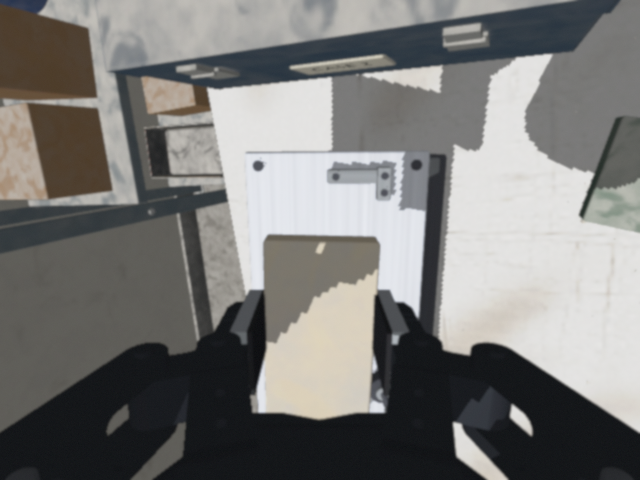

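The wrist view shows the tile held square, its far end at row ~236–242, with sides at columns 265 and 379. The end stop is at (328–393, 168–184) and the right lug at (377–391, 184–199).

Run:
```python
from h import *
from rig import env
c=np.load("w4.npy",allow_pickle=True).item();im=cv2.imread("pics/w4.png")
g=cv2.cvtColor(im,cv2.COLOR_BGR2GRAY).astype(int)
print("stop col 350",g[160:192,350]);print("plate col 300",g[140:160,300]);print("tile col 350",g[228:250,350]); print("lug row 192",g[192,370:400])
for P in [(-3,-62.5,8),(-3,-52.5,8),(-3,-52.5,0),(75,-75,0),(-21,-46,8),(-31,-46,8)]:print(P,proj(c,tgt(P)).round(1))
B,o=bed(BP);T=env.sense()["ee_pos"]
print("tcp in bed",B.T@(T-o))
for L in(48,50,52.5-22,): pass
for yy in(28,30.4,33):
  for h in(0,10): print(yy,h,proj(c,T+B@np.array([0,-yy,h])).round(1))
```

```text
stop col 350 [227 225 221 211 183 152 137 131 121 118 132 150 158 162 165 167 167 165
 164 163 162 162 168 186 212 225 228 228 229 229 229 229]
plate col 300 [226 226 226 226 226 226 226 225 225 222 207 179 176 203 223 229 230 230
 230 231]
tile col 350 [229 229 229 230 230 229 221 188 137 103  93  92  95 100 108 114 117 118
 117 118 118 118]
lug row 192 [226 227 226 224 215 189 154 149 160 160 139 108  87  83  82  83  90 110
 134 145 140 133 134 141 158 189 215 224 227 225]
(-3, -62.5, 8) [[352.4 168. ]]
(-3, -52.5, 8) [[352.1 182.2]]
(-3, -52.5, 0) [[351.1 181. ]]
(75, -75, 0) [[243.4 149.8]]
(-21, -46, 8) [[376.9 191.2]]
(-31, -46, 8) [[390.7 191.1]]
tcp in bed [ 22.82269682 -17.43447126 142.72308116]
28 0 [[316.  238.6]]
28 10 [[316.  245.6]]
30.4 0 [[316.  232.5]]
30.4 10 [[315.9 239.1]]
33 0 [[315.9 225.9]]
33 10 [[315.9 232. ]]
```

```bash
python3 -m creep '[0,7,3.4,-27.4,0.0013,-0.0011,0.0007, 0,7,3.4,-27.4,0.0013,-0.0011,0.0007, 0,7,3.4,-27.4,0.0013,-0.0011,0.0007, 0,7.1,3.5,-27.3,0.0013,-0.0011,0.0007, 0,2.3,1.1,-5.4,0,0,0, 0,2.3,1.1,-5.4,0,0,0, 0,2.3,1.1,-5.4,0,0,0, 0,0,0,0,0,0,0, 0,0,0,0,0,0,0]'
python3 - <<'E'
from h import *
from rig import env,capture,get_calibration
s=env.sense();show(tgt([4.5,-17.5,0]),Rbed(),s)
c=get_calibration("wrist");im=capture("wrist")[:,:,::-1].copy();np.save("w5.npy",c,allow_pickle=True);cv2.imwrite("pics/w5.png",im)
E
```

```text
time_s: 13.65
ee_pos: [567.2, -73.0, 125.1]
tcp_rot: [-0.184, 0.825, -0.521, 0.117]
force: [-0.8, 0.3, -1.5]
width: 0.468
gripper_force: 60.9
t 13.65 shift [  4.    2.4 -13.2] turn [ 0.0005  0.0034 -0.0007] F [-0.8  0.3 -1.5] w 0.468
```

View pics/w5.png

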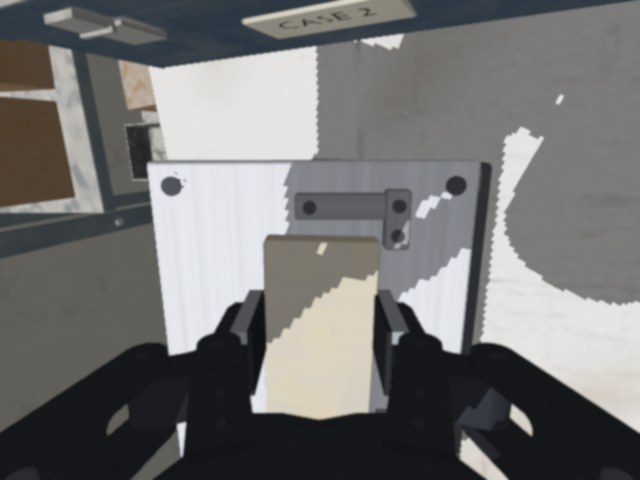

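The tile's far end is at row 236, clear of the stop's inner edge at row ~218. Its lower side is at column 379, inside the lug face at column 384, so there is a positive gap on both sides.

```bash
python3 -m creep '[0,1.2,0.7,-3.4,0,0,0, 0,1.2,0.7,-3.4,0,0,0, 0,1.2,0.7,-3.4,0,0,0, 0,0.3,0.2,-0.9,0,0,0, 0,0,0,0,0,0,0]'
python3 - <<'E'
from h import *
from rig import env
s=env.sense();show(tgt([4.5,-17.5,0]),Rbed(),s)
E
```

```text
time_s: 14.32
ee_pos: [570.9, -70.5, 113.3]
tcp_rot: [-0.183, 0.825, -0.522, 0.117]
force: [-0.1, 0.7, -0.9]
width: 0.469
gripper_force: 61.0
t 14.32 shift [ 0.3 -0.  -1.4] turn [ 0.0005  0.0025 -0.0009] F [-0.1  0.7 -0.9] w 0.469
```

```bash
python3 -m creep '[0,0.4,0.2,-1,0,0,0, 0,0,0,0,0,0,0]'; python3 -m creep '[0,0.4,0.2,-0.9,0,0,0, 0,0,0,0,0,0,0]'
```

```text
time_s: 14.58
ee_pos: [571.3, -70.3, 112.4]
tcp_rot: [-0.183, 0.825, -0.522, 0.117]
force: [-0.4, 0.3, -1.4]
width: 0.47
gripper_force: 61.0
time_s: 14.82
ee_pos: [571.6, -70.1, 111.3]
tcp_rot: [-0.183, 0.825, -0.522, 0.117]
force: [-0.6, 1.3, -1.6]
width: 0.468
gripper_force: 61.0
```

```bash
python3 -m creep '[0,0.4,0.2,-0.9,0,0,0, 0,0,0,0,0,0,0]'; python3 -m creep '[0,0.4,0.2,-0.9,0,0,0, 0,0,0,0,0,0,0]'; python3 -m creep '[0,0.4,0.2,-0.9,0,0,0, 0,0,0,0,0,0,0]'
```

```text
time_s: 15.08
ee_pos: [572.0, -70.1, 111.0]
tcp_rot: [-0.183, 0.825, -0.521, 0.117]
force: [-4.7, -0.3, 3.0]
width: 0.468
gripper_force: 61.6
time_s: 15.32
ee_pos: [572.0, -70.0, 110.9]
tcp_rot: [-0.183, 0.825, -0.521, 0.117]
force: [-10.8, 0.9, 8.6]
width: 0.471
gripper_force: 62.5
time_s: 15.58
ee_pos: [572.1, -70.0, 110.9]
tcp_rot: [-0.183, 0.825, -0.521, 0.117]
force: [-17.6, 0.3, 14.8]
width: 0.47
gripper_force: 63.3
```

```bash
python3 -m creep '[0,-0.8,-0.4,1.8,0,0,0, 0,0,0,0,0,0,0]'; python3 -m creep '[0.55,0,0,0,0,0,0, 0.65,0,0,0,0,0,0, 0.65,0,0,0,0,0,0, 0.65,0,0,0,0,0,0]'; python3 -m creep '[0.65,0,0,0,0,0,0, 0.65,-2,-1,4.5,0,0,0, 0.65,-4,-2,9,0,0,0, 0.65,-12,-6,27,0,0,0, 0.65,-18,-8,41,0,0,0, 0.65,-18,-8,41,0,0,0, 0,0,0,0,0,0,0, 0,0,0,0,0,0,0]'
python3 - <<'E'
from h import *
from rig import env,capture,get_calibration
s=env.sense();B,o=bed(BP);print(B.T@(s["ee_pos"]-o))
c=get_calibration("wrist");im=capture("wrist")[:,:,::-1].copy();np.save("w6.npy",c,allow_pickle=True);cv2.imwrite("pics/w6.png",im)
E
```

```text
time_s: 15.82
ee_pos: [572.3, -70.0, 111.2]
tcp_rot: [-0.184, 0.825, -0.521, 0.117]
force: [-3.5, -0.0, 2.9]
width: 0.475
gripper_force: 61.7
time_s: 16.32
ee_pos: [572.1, -69.9, 110.4]
tcp_rot: [-0.183, 0.825, -0.522, 0.117]
force: [-0.3, 0.3, 0.1]
width: 0.653
gripper_force: 0.0
time_s: 17.32
ee_pos: [517.9, -94.9, 233.3]
tcp_rot: [-0.184, 0.825, -0.522, 0.117]
force: [0.0, -0.1, -0.5]
width: 0.23
gripper_force: 0.0
[  2.71517517 -16.66319519 134.74904098]
```

View pics/w6.png

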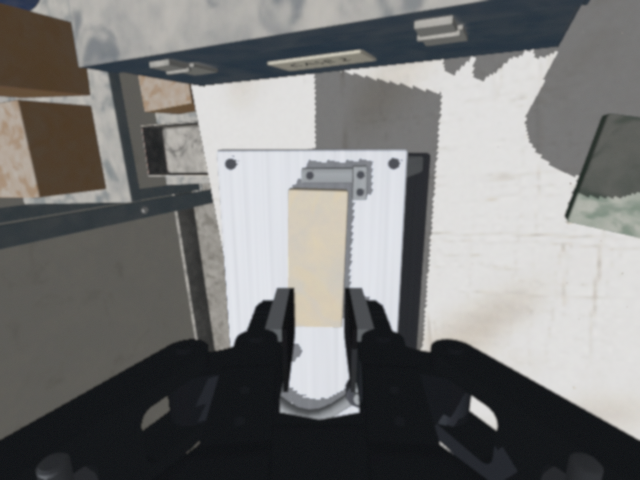

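The wrist view shows the tile flat and square, its end at row ~188, just short of the stop (inner edge ~row 184). Its lower side is near the lug. The arm is still open at the bottom of the frame.

```bash
python3 -m creep '[0,-1.5,42.7,-7.2,0,0,0, 0,-1.5,42.7,-7.2,0,0,0, 0,-1.5,42.7,-7.2,0,0,0, 0,-1.5,42.7,-7.2,0,0,0, 0,0,0,0,0,0,0, 0,10.3,4.9,-24.5,0,0,0, 0,10.3,4.9,-24.5,0,0,0, 0,0,0,0,0,0,0, 0,0,0,0,0,0,0]'
python3 - <<'E'
from h import *
from rig import env
s=env.sense();B,o=bed(BP);print(B.T@(s["ee_pos"]-o))
show(tgt([52,140,26]),Rbed(),s)
E
```

```text
time_s: 18.5
ee_pos: [532.9, 85.1, 156.2]
tcp_rot: [-0.183, 0.825, -0.522, 0.117]
force: [-0.9, -0.2, -0.5]
width: 0.005
gripper_force: 0.0
[ 52.23309661 139.57758553  26.58007115]
t 18.5 shift [-0.2  0.4 -0.6] turn [ 0.0009  0.0033 -0.0002] F [-0.9 -0.2 -0.5] w 0.005
```

```bash
python3 -m creep '[0,1.4,-4.4,-0.3,0,0,0, 0,1.4,-4.4,-0.3,0,0,0, 0,1.4,-4.4,-0.3,0,0,0, 0,1.4,-4.4,-0.3,0,0,0, 0,1.4,-4.4,-0.3,0,0,0, 0,1.4,-4.4,-0.3,0,0,0]'; python3 -m creep '[0,1.2,-4.4,-0.5,0,0,0, 0,1.2,-4.4,-0.5,0,0,0, 0,1.2,-4.4,-0.5,0,0,0, 0,1.2,-4.4,-0.5,0,0,0]'
```

```text
time_s: 19.25
ee_pos: [541.8, 60.2, 154.6]
tcp_rot: [-0.185, 0.825, -0.521, 0.117]
force: [0.6, 5.0, 1.4]
width: 0.0
gripper_force: 2.0
time_s: 19.75
ee_pos: [545.7, 40.9, 150.9]
tcp_rot: [-0.183, 0.825, -0.522, 0.117]
force: [-0.4, -0.5, 0.1]
width: 0.002
gripper_force: 0.0
```

```bash
python3 -m creep '[0,-3,6,0,0,0,0, 0,-15,-7,36,0,0,0, 0,-15,-7,36,0,0,0, 0,-15,-7,36,0,0,0, 0,-15,-7,36,0,0,0, 0,-15,0,36,0,0,0, 0,0,0,0,0,0,0, 0,0,0,0,0,0,0]'
python3 - <<'E'
from h import *
from rig import env,capture,get_calibration
c=get_calibration("wrist");im=capture("wrist")[:,:,::-1].copy();np.save("w7.npy",c,allow_pickle=True)
B,o=bed(BP);print(B.T@(env.sense()["ee_pos"]-o))
cv2.imwrite("pics/w7.png",cv2.resize(im[60:360,160:560],None,fx=2,fy=2,interpolation=cv2.INTER_CUBIC))
E
```

```text
time_s: 20.75
ee_pos: [467.7, 20.0, 330.7]
tcp_rot: [-0.183, 0.825, -0.521, 0.116]
force: [-0.0, 0.3, -0.8]
width: 0.001
gripper_force: 0.0
[ 47.04211363 108.55790629 220.86498   ]
```

View pics/w7.png

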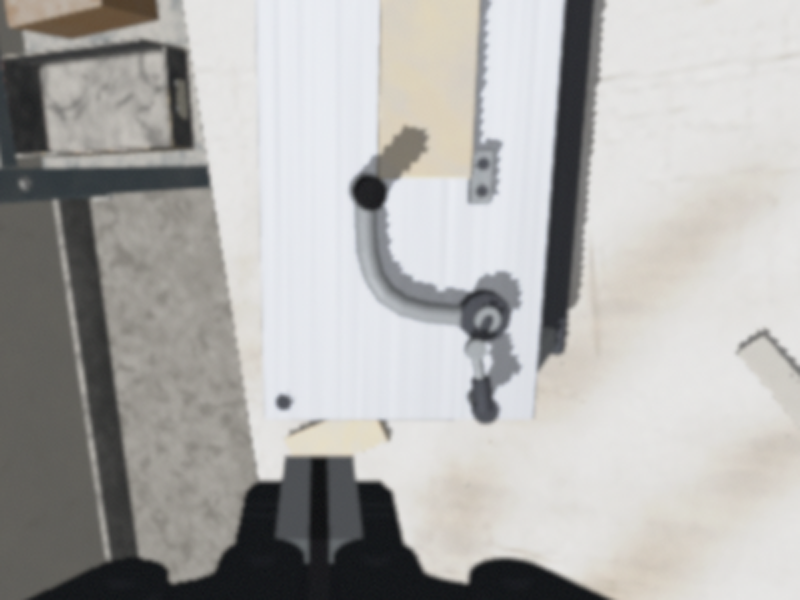

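I have now viewed 12 pictures, which is over the limit of 10, so I won't view any more and will use numbers only from here. This view shows the knob at (369,192), on the tile's upper left corner. The tile's end is at row 177 and its lower side is against the lug at column ~471.

Run:
```python
from h import *
from rig import env
c=np.load("w7.npy",allow_pickle=True).item();B,o=bed(BP);im=cv2.imread("pics/w7.png");g=cv2.cvtColor(im,cv2.COLOR_BGR2GRAY).astype(int)
def pb(u,v,z):
    O,d=ray(c,160+u/2-.25,60+v/2-.25);O=B.T@(O-o);d=B.T@d;return (O+d*(z-O[2])/d[2])[:2].round(1)
for n,u,v,z in[("knob .12 expect",369,192,46),("pivot(-30,115)",487,317,19),("lug bl (-31,64)",494,203,8),("lug il (-21,64)",470,203,8),("tile ll (-21,52.5)",470,177,10),("tile ul (21,52.5)",380,177,10),("tile top L edge",380,20,10),("tile top R edge",478,20,10)]: print(n,pb(u,v,z))
for j in(0,.06,.12,.2): print(j,[-30+80.3*np.cos(j-.905),115+80.3*np.sin(j-.905)])
```

```text
knob .12 expect [26.5 57.7]
pivot(-30,115) [-30.  114.5]
lug bl (-31,64) [-32.6  64.2]
lug il (-21,64) [-21.7  64.2]
tile ll (-21,52.5) [-20.7  52.7]
tile ul (21,52.5) [19.5 52.7]
tile top L edge [ 20.9 -12. ]
tile top R edge [-20.7 -12. ]
0 [np.float64(19.600152068652143), np.float64(51.850060057300276)]
0.06 [np.float64(23.297621983697397), np.float64(54.93791969234752)]
0.12 [np.float64(26.803278014126143), np.float64(58.24193795723912)]
0.2 [np.float64(31.15740760649355), np.float64(62.962883488290736)]
```

```bash
python3 -c "
from rig import env
print(env.close_job())"
```

```text
the job is handed in; nothing more can be done
None
```

The tile is clipped and the job handed in at about 21 s: by my last measurement it lies home to about 1 mm with the clip arm shut at about 0.11 rad, but no verdict came back, and I viewed 12 pictures against the limit of 10.

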